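# Fit the filter panel into the sanding-dust box

## Task

Fit the shorter of the two filter panels onto the dust box on the bench: holding it by its wooden grip with the far end raised, hook its steel tongue under the box's steel lip, then rotate the panel down until it lies flat on the rim between the lip and the wooden stop ridge, straight and centred across the box, and let go. Leave the longer filter panel where it is.

Things in the scene. Friction and masses are not known exactly. Their poses are not given: they have to be found in the camera images.
- panel: The shorter filter panel, flat on the bench: pale wooden frame with pleated paper, 102 (x) x 100 (y) x 16 mm (z). A steel tongue, 70 mm wide, 5 mm thick, sticks out 30 mm from its -x edge, flush with the underside: 132 mm long overall, 0.25 kg, loose. Origin: centre of the frame's underside (tongue end at x = -81 mm, opposite edge at x = +51 mm); z up, out of the pleats.
- panel_grip (a point): Point to pinch on the shorter panel's grip: a dark upright wooden tab, 12 mm thick (panel x) and 50 mm long (panel y), rising from the frame to 61 mm above the panel's underside. The point is 44 mm above the underside at panel x = +10 mm, y = 0. Axes as the panel's.
- panel_tongue (a point): Middle of the end edge of the shorter panel's tongue (panel x = -81, y = 0, z = 2.5 mm; axes as the panel's).
- box: Plywood dust box fixed to the bench, 168 (x) x 110 (y) mm, flat rim at z = 70 mm round an open top of 108 x 60 mm. Origin: centre of its underside; z up. Lip at its -x end (robot's side). At +x a wooden stop ridge rises 18 mm above the rim, inner face at x = +74 mm. No walls at the sides. Seated, the panel's origin is at x = 15 (+-8), y = 0, z = 70 mm, axes along the box's, tongue to -x.
- box_lip (a point): Middle of the lower free edge of the box's steel lip (box x = -46, y = 0, z = 90 mm; axes as the box's). The lip is as wide as the box and 5 mm thick; its slot, open towards +x, is 20 mm high above the rim and 28 mm deep, closed by an upright steel back at box x = -74 mm. Back to stop ridge: 148 mm, so the panel has 16 mm of play.
- long_panel: The longer filter panel, for another box: same build, width, tongue and grip, but its frame is 152 mm long (182 mm with the tongue), too long for this box. Loose. Origin: centre of the frame's underside, tongue at -x.
Mind the look-alikes: they are no part of the job. Leave any orange or yellow look-alike of the panel alone.

How it is judged:
By the outcome, as a careful person would: the job done as asked, in the order asked, and still so for the second after the job is handed in, with the robot touching nothing.
It also fails if it takes over 42 s, if anything falls off the work surface, if the arm or the gripper's body presses on something with over 40 N, if the wrist force passes 120 N, or if a joint passes its speed limit or range.

## Robot

A 6-joint arm with a two-finger parallel gripper is mounted at the origin on the work surface. World frame = base frame: x ahead of the robot, y to its left, z up, the work surface at z = 0. Lengths are in m, angles in rad, forces in N, time in s.
With the tool pointing down it reaches from about 0.4 to 0.825 m from the base axis. Payload 7 kg.
Tool frame: the origin (TCP) lies on the centre line of the jaws, within the pads' length; the fingertips stand arm.tip_reach ahead of it and the grasp point (between the pads) lies 5 mm behind it (arm.tip_reach is the distance from the TCP to the fingertips, in m); z points along the fingers, y is the line along which they close (so a half turn about z gives the same grasp; the last joint's range is limited). The gripper opens to 88 mm and grips with 3 to 60 N. Pads are 19 mm wide; open, the fingers measure 130 mm over their backs; the gripper's body (78 mm by 193 mm) begins 47 mm behind the grasp point.
Start: joints at [1.626, 0.359, 0.012, 0, -1.224, -0.288], TCP at [0.156, 0.657, 0.241] pointing down, gripper open.
Joint ranges: [-3.07, 3.07], [-1.43, 2.12], [-1.02, 1.25], [-3.03, 1.67], [-3.05, -0], [-3.03, 3.03]. Speed limits (rad/s): [2.39, 2.39, 3.01, 3.14, 3.14, 3.14].

## Interface

Orientations are given as [roll, pitch, yaw] about the fixed x, y, z axes, in that order (R = Rz(yaw) Ry(pitch) Rx(roll)).
In Python, from station import status, optics, order, arm gives the robot as it stands. The module is installed in compiled form; this text tells all that it offers.
- The arm moves only by the shell command python3 -m jog 'ROWS' [FORCE]. ROWS is JSON, a list of rows, each a list of 3 entries, a list of its own where there are three numbers: the gripper command: -1 is shut, 1 is fully open, values between are in proportion, then the shift along the tool's x, y, z in mm, then the turn about the tool's z in rad. A call has 1 to 20 rows; each row is the pose to reach, as a shift and turn from the pose commanded when the call began, along the tool's axes at that moment; what a row does not reach only later rows make up. A row lasts 1/8 s, in which the tool goes at most 62.5 mm and 10.7 degrees, less where a joint would pass 70% of its speed; a pose out of reach is approached as far as the arm can. A call with a gripper value outside its range is refused whole. The fingers move at their own pace and stop on an object; FORCE is the grip in N (left out, the last holds). Time passes only in rows, so rows that repeat a pose let the fingers close. It gives the time, the measured TCP pose, the force, the opening and the grip force at its end, in the units of the state.
- status.get_state(): the state, without advancing time (a new reading comes with each control period).
- optics.grab_frame(name): name is "scene" or "top"; returns a dict with "color" (384x512x3 uint8, red, green, blue), "mtx" (3x3 intrinsics, pixels), "cam_to_world" (4x4, takes a point from camera to world coordinates). Camera axes: x right, y down, z forward; pixel columns grow to the right and rows downward; lengths in m; the calibration is good to about 2 mm. A picture is of the moment at which its call begins. There is no depth.
- order.job_done(): hands the job in; it is judged then, once.
The state is a dict: "t": time; "q": joint angles; "qd": joint speeds; "joint_efforts": joint torques, N m; "eef_pos": TCP position; "ee_rot": TCP orientation; "force": force on the tool from outside, world axes, zero at the start; "moment": the same for the moment, N m; "width": finger opening in m; "gripper_force": force on a finger pad.
Only numpy, scipy, OpenCV 4.12 (cv2) and the standard library are available. Lean on these libraries where they do the work, as an engineer would, in place of code of your own. Each camera call takes 0.05 s, during which the arm holds its last target. There are 200 camera calls.

## Working session

There is one attempt and no reset: what is moved stays moved. The work goes in short steps, Python scripts to look and compute and a shell command to move; the robot and the scene stay as the last step left them, time stands still between calls to the robot, and variables do not carry over. Pictures are saved under pics/ and viewed, at most 10 in all, crops included, and the job is handed in when it is done.

```bash
mkdir -p pics; python3 - <<'E'
from station import status, optics, arm
import cv2,numpy as np
print(status.get_state()); print(arm.tip_reach, [a for a in dir(arm) if a[0]!='_'])
for n in("scene","top"):
    f=optics.grab_frame(n); cv2.imwrite(f"pics/{n}0.png",f["color"][:,:,::-1]); print(f["mtx"],f["cam_to_world"])
    np.savez(f"pics/{n}0.npz",**f)
E
```

```text
{'t': 0.0, 'q': array([ 1.62611766e+00,  3.59363616e-01,  1.10702378e-02, -3.41255823e-04,
       -1.22406953e+00, -2.88128918e-01]), 'qd': array([ 0.00067341,  0.00060364, -0.00010736,  0.00166319,  0.00163719,
       -0.00061688]), 'joint_efforts': array([ 2.11029233e-03, -5.82720172e+01,  2.93057656e+01,  6.99679077e+00,
        7.02322679e-03, -1.52330790e-04]), 'eef_pos': array([0.15562957, 0.6563504 , 0.23964425]), 'ee_rot': array([ 3.13999948e+00, -1.37620230e-04, -2.32923690e-01]), 'force': array([ 0.35053814, -0.10147282,  0.11548493]), 'moment': array([-0.00250016, -0.01775946, -0.02607016]), 'gripper_force': 0.0, 'width': 0.0874324968152667}
0.014 ['Unreachable', 'tip_reach']
[[427.98044524   0.         257.96861241]
 [  0.         427.98044524 195.58053919]
 [  0.           0.           1.        ]] [[-0.34990119  0.54364652 -0.76290079  1.32606348]
 [ 0.93667474  0.21561979 -0.27595024  0.20443956]
 [ 0.01447712 -0.81114522 -0.58466558  0.6878363 ]
 [ 0.          0.          0.          1.        ]]
[[467.9306881    0.         249.99081502]
 [  0.         467.9306881  182.59630033]
 [  0.           0.           1.        ]] [[ 0.00340589 -0.97214683  0.23434792  0.18447353]
 [-0.99998065 -0.00453092 -0.00426244 -0.07499392]
 [ 0.00520553 -0.23432887 -0.97214345  1.46316329]
 [ 0.          0.          0.          1.        ]]
```

View pics/scene0.png

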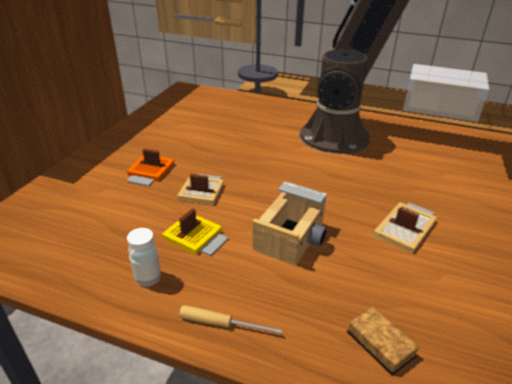

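View pics/top0.png

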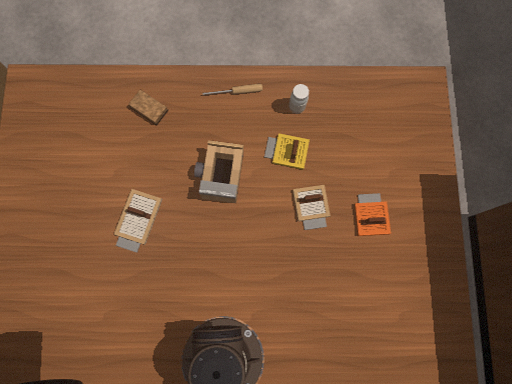

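```bash
python3 - <<'E'
import cv2,numpy as np
t=cv2.imread("pics/top0.png")
a=cv2.resize(t[130:240,190:350],None,fx=5,fy=5,interpolation=cv2.INTER_CUBIC)
cv2.imwrite("pics/crop0.png",a)
E
```

```text
(no output)
```

View pics/crop0.png

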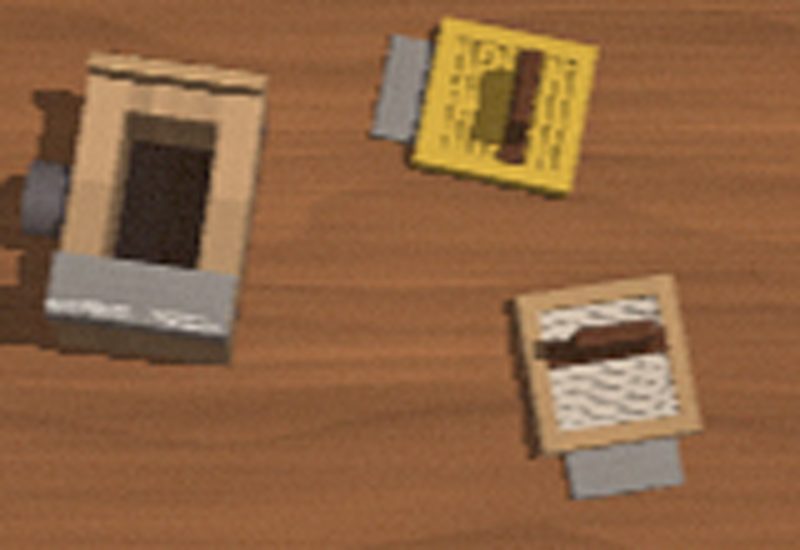

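```bash
cat > h.py <<'E'
import numpy as np, cv2
from scipy.optimize import least_squares
def proj(P,f):
    T=np.linalg.inv(f["cam_to_world"]); c=P@T[:3,:3].T+T[:3,3]; p=c@f["mtx"].T; return p[:,:2]/p[:,2:]
def place(P,x): # x: X,Y,yaw (m,rad), P local mm
    c,s=np.cos(x[2]),np.sin(x[2]); P=np.array(P)/1000
    return np.c_[c*P[:,0]-s*P[:,1]+x[0],s*P[:,0]+c*P[:,1]+x[1],P[:,2]]
def fit(P,uv,f,x0):
    r=least_squares(lambda x:(proj(place(P,x),f)-uv).ravel(),x0); return r.x,r.fun.reshape(-1,2).round(1).tolist()
E
python3 - <<'E'
from h import *
f=np.load("pics/top0.npz")
uv=lambda c:(np.array(c)+.5)/5-.5+[190,130]
p,r=fit([[51,50,16],[51,-50,16],[-51,-50,16],[-51,50,16],[-81,35,5],[-81,-35,5]],uv([(515,297),(673,275),(702,430),(545,455),(573,500),(685,484)]),f,[.55,-.2,0])
print(p,r)
b,r=fit([[-46,55,95],[-46,-55,95],[84,55,88],[84,-55,88],[54,30,70],[54,-30,70]],uv([(55,252),(240,275),(92,55),(268,75),(128,112),(217,122)]),f,[.6,0,0])
print(b,r)
print("grip",place([[10,0,44]],p),"lip",place([[-46,0,90]],b))
E
```

```text
[ 0.47039485 -0.27481696  0.15296731] [[0.3, -0.0], [-0.3, -0.2], [-0.1, 0.2], [-0.1, -0.1], [0.3, 0.1], [-0.2, 0.0]]
[ 0.56023033  0.00597159 -0.12532152] [[0.5, 0.1], [-0.3, 0.1], [-0.3, -0.5], [-0.2, -0.1], [-0.5, 0.0], [0.8, 0.4]]
grip [[ 0.48027808 -0.27329325  0.044     ]] lip [[0.51459109 0.0117213  0.09      ]]
```

```bash
cat >> h.py <<'E'
def rel(yaw0,pos0,pts):
    for p in pts:
        d=(np.array(p[:3])-pos0)*1000; c,s=np.cos(yaw0),np.sin(yaw0)
        print([round(float(v)) for v in (c*d[0]+s*d[1], s*d[0]-c*d[1], -d[2])], round(-(p[3]-yaw0),3))
E
python3 - <<'E'
from h import *
rel(-.233,[.156,.657,.241],[(.45,.4,.24,.0),(.52,.1,.24,.153),(.480,-.273,.16,.153),(.480,-.273,.1,.153)])
E
```

```text
[345, 182, 1] -0.233
[483, 458, 1] -0.386
[530, 830, 81] -0.386
[530, 830, 141] -0.386
```

```bash
python3 -m jog '[[1,[60,30,0],-0.1],[1,[120,60,0],-0.2],[1,[180,90,0],-0.233],[1,[240,120,0],-0.233],[1,[300,150,0],-0.25],[1,[345,182,0],-0.27],[1,[380,235,0],-0.3],[1,[410,290,0],-0.35],[1,[435,345,0],-0.386],[1,[460,400,0],-0.386],[1,[483,458,0],-0.386],[1,[490,515,0],-0.386],[1,[498,575,0],-0.386],[1,[506,635,20],-0.386],[1,[514,695,40],-0.386],[1,[522,755,60],-0.386],[1,[530,815,81],-0.386],[1,[530,830,100],-0.386],[1,[530,830,110],-0.386],[1,[530,830,110],-0.386]]' 6
python3 - <<'E'
from station import status,optics
import numpy as np,cv2
f=optics.grab_frame("scene"); np.savez("pics/s1.npz",**f); cv2.imwrite("pics/s1.png",cv2.resize(f["color"][120:260,130:330,::-1],None,fx=4,fy=4,interpolation=cv2.INTER_CUBIC))
s=status.get_state(); print(s["t"],s["q"],s["eef_pos"],s["ee_rot"])
E
```

```text
t: 2.6
eef_pos: [0.4794, -0.2727, 0.1298]
ee_rot: [-3.141, 0.002, 0.153]
force: [-0.3, 0.7, 0.5]
width: 0.0877
gripper_force: 0.0
2.65 [-1.61387385e-01  2.56933341e-01 -4.07696552e-01  1.33463858e-04
 -9.06466618e-01  1.88606696e+00] [ 0.48014958 -0.27253389  0.13069736] [3.14158586e+00 3.17967742e-04 1.53965544e-01]
```

View pics/s1.png

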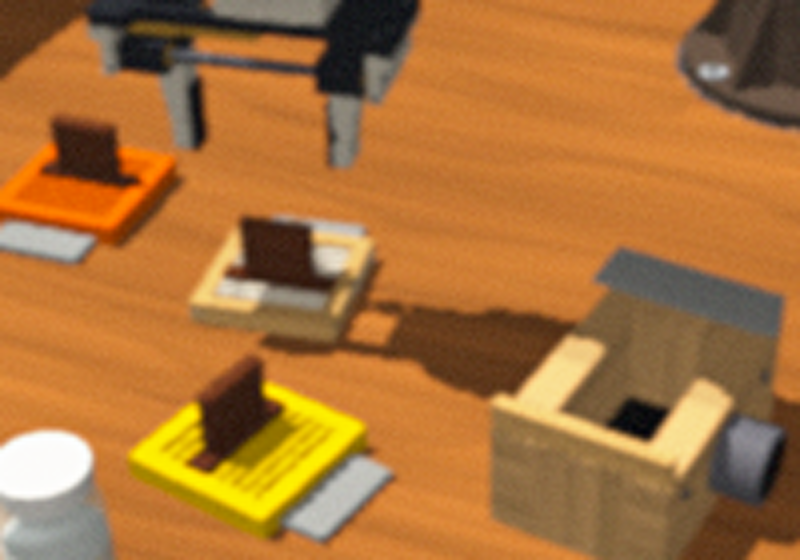

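```bash
python3 - <<'E'
from h import *
f=np.load("pics/s1.npz")
P=place([[10,25,61],[10,-25,61],[51,50,16],[51,-50,16]],[0.47039,-0.27482,.15297])
print((proj(P,f)-[130,120]+.5)*4)
E
python3 -m jog '[[1,[0,0,40],0],[1,[0,0,80],0],[1,[0,0,91],0],[1,[0,0,91],0],[-1,[0,0,91],0],[-1,[0,0,91],0],[-1,[0,0,91],0],[-1,[0,0,91],0],[-1,[0,0,91],0],[-1,[0,0,91],0]]' 12
```

```text
[[309.37669331 227.55077834]
 [237.73919565 218.35725327]
 [331.01394739 322.55066409]
 [187.141011   302.82658807]]
t: 3.9
eef_pos: [0.48, -0.2731, 0.0398]
ee_rot: [3.142, -0.0, 0.153]
force: [-1.2, 1.7, 6.0]
width: 0.0498
gripper_force: 12.0
```

```bash
python3 -m jog '[[-1,[0,0,-15],0],[-1,[0,0,-35],0],[-1,[0,0,-60],0],[-1,[0,0,-90],0],[-1,[0,0,-120],0],[-1,[0,0,-140],0],[-1,[0,0,-140],0],[-1,[0,0,-140],0]]'
python3 - <<'E'
from station import status,optics
import numpy as np,cv2
f=optics.grab_frame("scene"); np.savez("pics/s2.npz",**f); cv2.imwrite("pics/s2.png",cv2.resize(f["color"][80:220,130:330,::-1],None,fx=4,fy=4,interpolation=cv2.INTER_CUBIC))
s=status.get_state(); print(s["t"],s["eef_pos"],s["ee_rot"],s["force"],s["moment"])
E
```

```text
t: 4.9
eef_pos: [0.4792, -0.2729, 0.1787]
ee_rot: [-3.141, 0.001, 0.153]
force: [-0.1, 0.4, -3.5]
width: 0.0499
gripper_force: 12.0
4.95 [ 0.47912235 -0.27286586  0.17842445] [-3.14061480e+00  1.72093212e-03  1.52848079e-01] [-0.20853278  0.01312681 -3.10419831] [-0.08555462 -0.01041166  0.01987524]
```

View pics/s2.png

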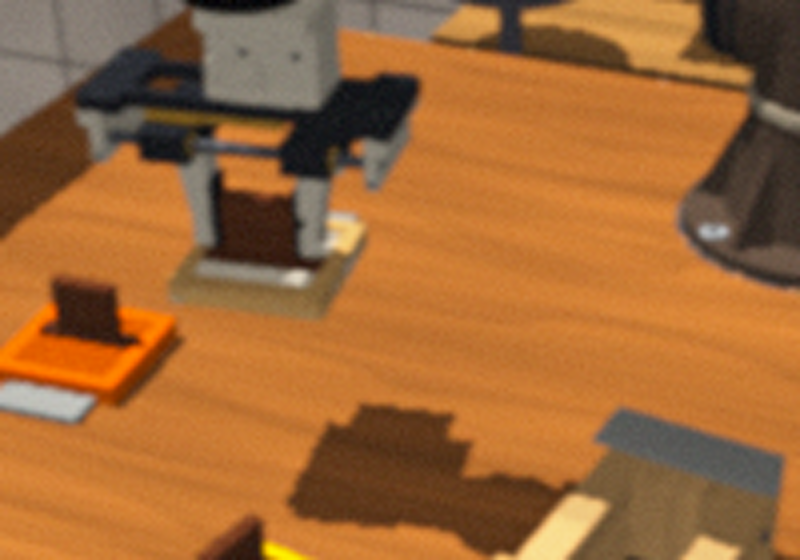

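```bash
cat >> h.py <<'E'
def tilted(P,a,piv,yaw,g=(10,0,44)):  # a: far end (+x) raised
    c,s=np.cos(a),np.sin(a); q=np.array(P,float)-g
    q=np.c_[c*q[:,0]-s*q[:,2],q[:,1],s*q[:,0]+c*q[:,2]]/1000
    C,S=np.cos(yaw),np.sin(yaw)
    return np.c_[C*q[:,0]-S*q[:,1],S*q[:,0]+C*q[:,1],q[:,2]]+piv
E
python3 - <<'E'
from h import *
f=np.load("pics/s2.npz")
for d in (0,5,10,15,20,30):
    print(d,((proj(tilted([[51,50,16],[51,-50,16],[51,50,0],[-51,50,16]],np.radians(d),[.4791,-.2729,.1834],.153),f)-[130,80]+.5)*4).round().tolist())
E
```

```text
0 [[322.0, 298.0], [167.0, 280.0], [323.0, 321.0], [367.0, 222.0]]
5 [[320.0, 295.0], [165.0, 277.0], [321.0, 319.0], [366.0, 231.0]]
10 [[319.0, 291.0], [163.0, 273.0], [319.0, 316.0], [365.0, 240.0]]
15 [[318.0, 287.0], [161.0, 268.0], [317.0, 312.0], [364.0, 249.0]]
20 [[317.0, 282.0], [160.0, 263.0], [315.0, 308.0], [362.0, 257.0]]
30 [[315.0, 270.0], [158.0, 252.0], [313.0, 297.0], [359.0, 274.0]]
```

```bash
python3 - <<'E'
from h import *
b=[.5602,.006,-.1253]
w=place([[-116,0,0]],b)[0][:2]
rel(.153,[.479,-.273,.179],[(*w,.179,b[2]),(*w,.150,b[2]),(*w,.1245,b[2])])
E
```

```text
[11, -295, 0] 0.278
[11, -295, 29] 0.278
[11, -295, 54] 0.278
```

```bash
python3 -m jog '[[-1,[0,-25,0],0],[-1,[0,-60,0],0.04],[-1,[0,-105,0],0.1],[-1,[0,-150,0],0.16],[-1,[3,-195,0],0.22],[-1,[6,-240,0],0.278],[-1,[11,-275,0],0.278],[-1,[11,-295,5],0.278],[-1,[11,-295,20],0.278],[-1,[11,-295,35],0.278],[-1,[11,-295,42],0.278],[-1,[11,-295,48],0.278],[-1,[11,-295,54],0.278],[-1,[11,-295,54],0.278],[-1,[11,-295,54],0.278]]'
python3 - <<'E'
from station import status
s=status.get_state(); print(s["force"],s["moment"])
E
python3 -m jog '[[-1,[0,0,-20],0],[-1,[0,0,-40],0],[-1,[0,0,-40],0],[-1,[0,0,-40],0]]'
python3 - <<'E'
from station import status,optics
import numpy as np,cv2
f=optics.grab_frame("scene"); np.savez("pics/s3.npz",**f); cv2.imwrite("pics/s3.png",cv2.resize(f["color"][90:250,220:420,::-1],None,fx=3.7,fy=3.7,interpolation=cv2.INTER_CUBIC))
s=status.get_state(); print(s["t"],s["eef_pos"],s["ee_rot"],s["force"],s["moment"])
E
```

```text
t: 6.82
eef_pos: [0.4461, 0.0201, 0.1256]
ee_rot: [-3.142, -0.0, -0.125]
force: [-0.6, -0.2, -2.8]
width: 0.0499
gripper_force: 12.0
[-0.57950038 -0.16085592 -2.7523073 ] [-0.03748057 -0.07508396  0.01328349]
t: 7.32
eef_pos: [0.4454, 0.02, 0.1649]
ee_rot: [3.142, 0.001, -0.125]
force: [-0.5, 0.3, -2.6]
width: 0.0498
gripper_force: 12.0
7.375 [0.44529755 0.01987244 0.16468104] [ 3.14107718e+00  1.12249764e-03 -1.25088918e-01] [ 0.25866026  0.32122043 -2.68144662] [-0.03041916 -0.06426964 -0.02059248]
```

View pics/s3.png

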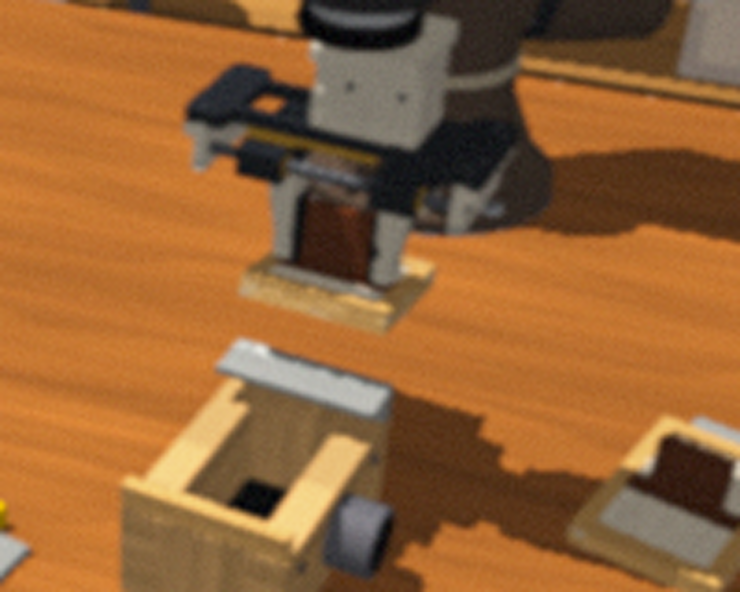

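```bash
python3 - <<'E'
from h import *
f=np.load("pics/s3.npz")
for d in (0,5,10,15,20,25):
    print(d,((proj(tilted([[51,50,16],[51,-50,16],[51,50,0],[-51,50,16]],np.radians(d),[.4453,.0199,.1697],-.125),f)-[220,90]+.5)*3.7).round().tolist())
E
```

```text
0 [[386.0, 328.0], [241.0, 287.0], [383.0, 349.0], [439.0, 255.0]]
5 [[385.0, 325.0], [240.0, 284.0], [381.0, 347.0], [437.0, 263.0]]
10 [[384.0, 321.0], [239.0, 280.0], [380.0, 344.0], [434.0, 272.0]]
15 [[384.0, 317.0], [238.0, 276.0], [379.0, 341.0], [432.0, 280.0]]
20 [[384.0, 312.0], [237.0, 271.0], [379.0, 337.0], [429.0, 288.0]]
25 [[384.0, 307.0], [237.0, 266.0], [378.0, 332.0], [426.0, 296.0]]
```

```bash
cat > look.py <<'E'
import sys,numpy as np,cv2
from h import *
from station import optics
def look(n,c,size,s,name):  # crop around world point c
    f=optics.grab_frame(n); u=proj(np.array([c]),f)[0].astype(int); h=size//2
    x0,y0=max(u[0]-h,0),max(u[1]-h,0)
    np.savez(f"pics/{name}.npz",off=[x0,y0],s=s,**f)
    return cv2.resize(f["color"][y0:y0+size,x0:x0+size,::-1],None,fx=s,fy=s,interpolation=cv2.INTER_CUBIC)
def pix(P,name):
    f=np.load(f"pics/{name}.npz"); return ((proj(P,f)-f["off"]+.5)*f["s"]-.5)
E
python3 - <<'E'
from look import *
a=look("scene",[.4453,.0199,.15],66,6,"s4"); b=look("top",[.4453,.0199,.15],66,6,"t4")
cv2.imwrite("pics/c4.png",np.hstack([a,b]))
for d in (0,10,20): print(d,pix(tilted([[51,50,16],[51,-50,16],[51,50,0],[51,-50,0],[-51,50,16]],np.radians(d),[.4453,.0199,.1697],-.125),"s4").round().tolist(),pix(tilted([[51,50,16],[51,-50,16],[-51,-50,16],[-51,50,16],[-81,35,5],[-81,-35,5]],np.radians(d),[.4453,.0199,.1697],-.125),"t4").round().tolist())
E
```

```text
0 [[283.0, 303.0], [48.0, 237.0], [278.0, 338.0], [46.0, 270.0], [369.0, 185.0]] [[116.0, 110.0], [321.0, 137.0], [292.0, 345.0], [83.0, 318.0], [107.0, 388.0], [253.0, 407.0]]
10 [[281.0, 292.0], [44.0, 226.0], [274.0, 330.0], [40.0, 262.0], [362.0, 212.0]] [[116.0, 98.0], [322.0, 125.0], [294.0, 336.0], [87.0, 309.0], [113.0, 375.0], [257.0, 394.0]]
20 [[280.0, 278.0], [42.0, 211.0], [271.0, 318.0], [35.0, 250.0], [353.0, 239.0]] [[115.0, 89.0], [322.0, 115.0], [297.0, 324.0], [92.0, 297.0], [119.0, 357.0], [261.0, 376.0]]
```

View pics/c4.png

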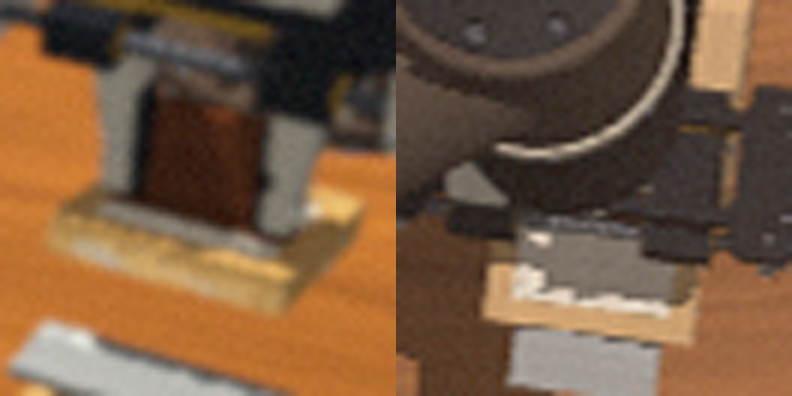

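```bash
python3 - <<'E'
from look import *
A=[[51,50,0],[51,-50,0],[-51,50,16],[51,50,16],[51,-50,16]];ua=np.array([(272,312),(48,242),(362,205),(285,275),(60,205)])
B=[[-81,35,5],[-81,-35,5]];ub=np.array([(112,384),(260,395)])
def res(x):
    piv=np.array([.4453,.0199,.1697])+x[1:4]
    return np.r_[(pix(tilted(A,x[0],piv,-.125),"s4")-ua).ravel(),(pix(tilted(B,x[0],piv,-.125),"t4")-ub).ravel()]/6
r=least_squares(res,[.2,0,0,0],loss="soft_l1"); print(np.degrees(r.x[0]),r.x[1:]*1000,res(r.x).round(1))
E
```

```text
13.04026062042624 [-5.90046355  0.23167965  3.77386563] [ 1.  -0.2 -0.8  0.3  0.3  0.1  0.1 -0.4 -1.8  0.3  0.1 -0.5 -0.5  0.8]
```

```bash
python3 -m jog '[[-1,[15,-0.5,-8],0],[-1,[40,-0.5,-8],0],[-1,[75,-0.5,-8],0],[-1,[110,-0.5,-8],0],[-1,[140,-0.5,-8],0],[-1,[160,-0.5,-4],0],[-1,[168,-0.5,5],0],[-1,[168,-0.5,20],0],[-1,[168,-0.5,30],0],[-1,[168,-0.5,33],0],[-1,[168,-0.5,33],0]]'
python3 - <<'E'
from look import *
from station import status
s=status.get_state(); p=s["eef_pos"]; print(p,s["force"],s["moment"])
a=look("scene",[*p[:2],.11],66,6,"s5"); b=look("top",[*p[:2],.1],66,6,"t5")
cv2.imwrite("pics/c5.png",np.hstack([a,b]))
E
```

```text
t: 8.85
eef_pos: [0.6123, -0.0002, 0.1327]
ee_rot: [3.142, -0.0, -0.125]
force: [-0.1, -0.4, -2.7]
width: 0.0496
gripper_force: 12.0
[ 6.12334134e-01 -2.15214425e-04  1.32683435e-01] [-0.13356265 -0.41468953 -2.69757624] [-0.0075759  -0.02718853 -0.03668764]
```

View pics/c5.png

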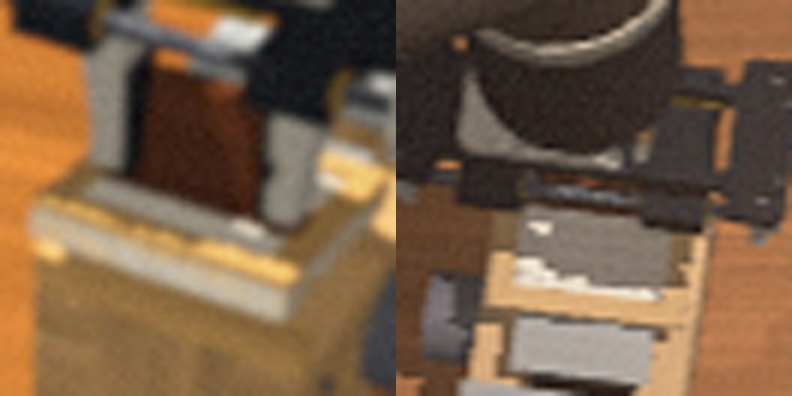

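```bash
python3 - <<'E'
from look import *
f=np.load("pics/t5.npz"); T=f["cam_to_world"]
for u in [(112,370),(255,385)]:
    p=(np.array(u)+.5)/6-.5+f["off"]; d=T[:3,:3]@np.linalg.solve(f["mtx"],[*p,1]); 
    for z in(.079,.083,.088):
        w=T[:3,3]+d*(z-T[2,3])/d[2]-[.5602,.006,0]; c,s=np.cos(-.1253),np.sin(-.1253); print(u,z,(c*w[0]+s*w[1])*1e3,(-s*w[0]+c*w[1])*1e3)
piv=[.6123-.0058,-.0002+.0009,.1327+.0088]
print(pix(tilted([[51,50,0],[51,-50,0],[51,50,16],[51,-50,16]],np.radians(13),piv,-.125),"s5").round())
E
```

```text
(112, 370) 0.079 -33.819659827722774 36.27546803488696
(112, 370) 0.083 -34.769949993537466 35.80272077825253
(112, 370) 0.088 -35.9578127008058 35.211786707459474
(255, 385) 0.079 -32.17717212705449 -36.82312202131008
(255, 385) 0.083 -33.13220880713969 -37.084626599710354
(255, 385) 0.088 -34.32600465724614 -37.41150732271069
[[281. 318.]
 [ 27. 232.]
 [288. 278.]
 [ 32. 192.]]
```

```bash
python3 -m jog '[[-1,[-3,0,3],0],[-1,[-8,0,4],0],[-1,[-14,0,5],0],[-1,[-20,0,5],0],[-1,[-26,0,6],0],[-1,[-32,0,6],0],[-1,[-32,0,6],0],[-1,[-32,0,6],0]]'
python3 - <<'E'
from look import *
from station import status
s=status.get_state(); p=s["eef_pos"]; print(p,s["force"],s["moment"])
a=look("scene",[*p[:2],.11],66,6,"s6"); b=look("top",[*p[:2],.1],66,6,"t6")
cv2.imwrite("pics/c6.png",np.hstack([a,b]))
E
```

```text
t: 9.95
eef_pos: [0.581, 0.0037, 0.1267]
ee_rot: [-3.142, -0.0, -0.125]
force: [0.8, -0.5, -4.0]
width: 0.05
gripper_force: 12.0
[0.58103605 0.00374992 0.12670811] [ 0.75549628 -0.4902531  -3.97747408] [-0.05400285 -0.07243391  0.01314393]
```

```bash
python3 -m jog '[[-1,[1,0,3],0],[-1,[2,0,6],0],[-1,[4,0,9],0],[-1,[5,0,12],0],[-1,[6,0,15],0],[-1,[7.5,0,18],0],[-1,[8.5,0,21],0],[-1,[9,0,23],0],[-1,[9,0,23],0]]'
python3 - <<'E'
from look import *
from station import status
s=status.get_state(); p=s["eef_pos"]; print(p,s["force"],s["moment"])
a=look("scene",[*p[:2],.09],66,6,"s7"); b=look("top",[*p[:2],.08],66,6,"t7")
cv2.imwrite("pics/c7.png",np.hstack([a,b]))
E
```

```text
t: 11.18
eef_pos: [0.5899, 0.0026, 0.1049]
ee_rot: [-3.142, -0.001, -0.124]
force: [-2.7, 1.8, 12.5]
width: 0.0499
gripper_force: 12.0
[0.58989499 0.00261889 0.10491405] [-2.65270216  1.8454638  12.47089862] [0.29138601 1.08189835 0.02618699]
```

View pics/c7.png

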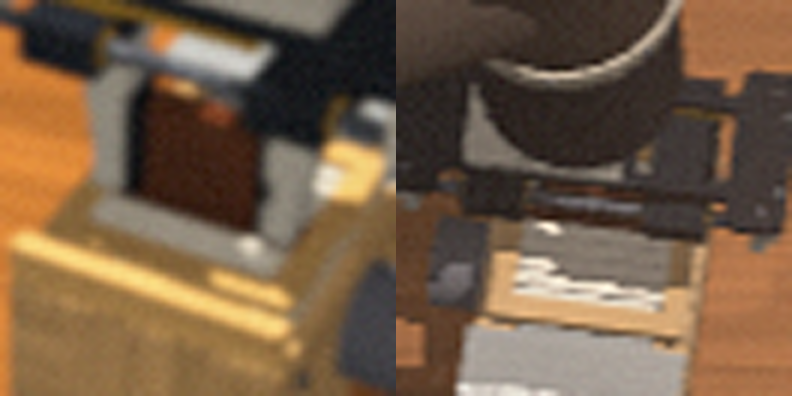

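```bash
python3 -m jog '[[-1,[0,0,-0.5],0],[1,[0,0,-1],0],[1,[0,0,-1],0],[1,[0,0,-1],0],[1,[0,0,-1],0],[1,[0,0,-1],0],[1,[0,0,-15],0],[1,[0,0,-40],0],[1,[0,0,-80],0],[1,[0,0,-130],0],[1,[-40,30,-160],0],[1,[-90,80,-165],0],[1,[-130,140,-165],0],[1,[-150,200,-165],0],[1,[-150,240,-165],0],[1,[-150,240,-165],0]]'
python3 - <<'E'
from look import *
from station import status
s=status.get_state(); print(s["t"],s["eef_pos"],s["force"])
a=look("scene",[.57,.005,.08],66,6,"s8"); b=look("top",[.57,.005,.08],66,6,"t8")
cv2.imwrite("pics/c8.png",np.hstack([a,b]))
E
```

```text
t: 13.28
eef_pos: [0.4096, -0.2199, 0.2698]
ee_rot: [3.141, -0.001, -0.13]
force: [-0.1, 0.3, -0.4]
width: 0.0878
gripper_force: 0.0
13.275 [ 0.40955613 -0.21988262  0.26982313] [-0.14737661  0.29296783 -0.41353851]
```

View pics/c8.png

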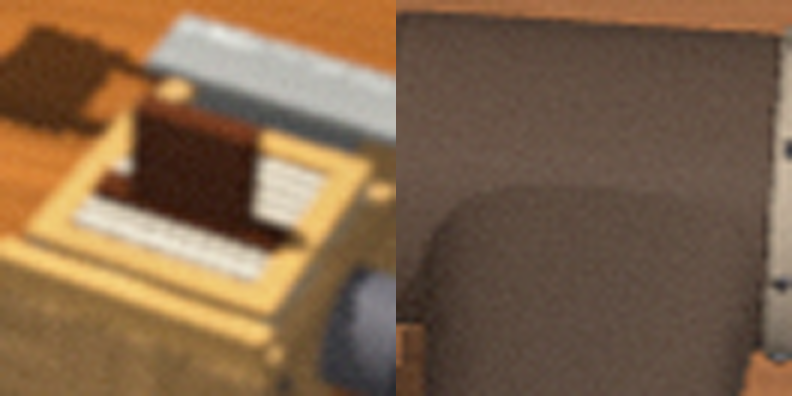

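```bash
python3 - <<'E'
from look import *
A=[[51,50,16],[51,-50,16],[-51,50,16],[10,25,61]];u=np.array([(268,312),(28,235),(372,160),(259,134)])
b=[.5602,.006,-.1253]
def w(x): # box coords mm, tilt
    P=tilted(A,x[3],[0,0,0],0,g=(0,0,0))*1000; c,s=np.cos(x[2]),np.sin(x[2])
    return place(np.c_[c*P[:,0]-s*P[:,1]+x[0],s*P[:,0]+c*P[:,1]+x[1],P[:,2]+70],b)
r=least_squares(lambda x:((pix(w(x),"s8")-u)/6).ravel(),[15,0,0,0]); print(r.x[:2],np.degrees(r.x[2:]),r.fun.round(1))
B=place([[74,-55,88],[74,55,88],[-46,55,95],[-46,-55,95]],b); print(pix(B,"s8").round())
E
```

```text
[12.8238014  -0.30303087] [ 0.62674468 -1.07453417] [ 0.5  0.3 -0.6 -0.4  0.1 -0.1 -0.   0.1]
[[  0. 236.]
 [272. 329.]
 [396. 137.]
 [140.  59.]]
```

```bash
python3 -c "
from station import order; print(order.job_done())"
```

```text
the job is handed in; nothing more can be done
None
```

The shorter panel is on the dust box with its tongue hooked under the lip; the last camera fit puts it flat to about 1°, straight to about 0.6°, within 0.5 mm of centre across the box and at box x ≈ 13 mm. I let go, moved the arm clear and handed the job in at about 13.3 s; I never touched the longer panel or the look-alikes.

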